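Lock the knife sharpener's interlock key

ROBOT

A 6-joint arm with a two-finger parallel gripper is mounted at the origin on the work surface. World frame = base frame: x ahead of the robot, y to its left, z up, the work surface at z = 0. Lengths are in m, angles in rad, forces in N, time in s.
With the tool pointing down it reaches from about 0.35 to 0.95 m from the base axis. Payload 17.4 kg.
Tool frame: the origin (TCP) lies between the finger pads; the fingertips stand 14 mm ahead of it and the grasp point (between the pads) lies 5 mm behind it (env.tip_extent is the distance from the TCP to the fingertips, in m); z points along the fingers, y is the line along which they close (so a half turn about z gives the same grasp; the last joint's range is limited). The gripper opens to 93 mm and grips with 3 to 60 N. Pads are 15 mm wide; open, the fingers measure 128 mm over their backs; the gripper's body (75 mm by 188 mm) begins 65 mm behind the grasp point.
Start: joints at [1.211, 0.116, 1.442, -0, 1.584, -0.038], TCP at [0.213, 0.64, 0.233] pointing down, gripper open.
Joint ranges: [-2.83, 2.83], [-0.83, 2.19], [0.07, 2.5], [-1.14, 4.28], [0.01, 3], [-2.97, 2.97]. Speed limits (rad/s): [1.89, 1.89, 2.22, 3.14, 3.14, 3.14].

INTERFACE

Orientations are given as a 3x3 rotation matrix whose columns are the frame's x, y, z axes.
In Python, from plant import env gives the robot as it stands.
- The arm moves only by the tool jog_arm, never from a script. Its argument "deltas" is a list of rows, each a list of 3 entries, a list of its own where there are three numbers: the shift along the tool's x, y, z in cm, then the turn about the tool's z in degrees, then the closure, from 0 (fully open) to 1 (shut). A call has 1 to 20 rows; each row shifts and turns the commanded pose from where the row before left it, along the tool's axes as they then stand; what a row does not reach is not made up. A row lasts 1/12 s, in which the tool goes at most 41.7 mm and 7.16 degrees, less where a joint would pass 70% of its speed; a pose out of reach is approached as far as the arm can. A call is refused whole if a number of a shift passes 4.17 or a number of a turn 7.16, either way. A call with a gripper value outside its range is refused whole. The fingers move at their own pace and stop on an object; the grip force is fixed at half the most. Time passes only in rows, so rows that do not move let the fingers close. It gives the time, the measured TCP pose, the force, the opening and the grip force at its end, in the units of the state.
- env.get_obs(): the state, without advancing time (a new reading comes with each control period).
- env.grab_frame(name): name is "scene" or "top" or "wrist"; returns a dict with "color" (480x640x3 uint8, blue, green, red), "z_map" (480x640 float32, m along the optical axis (not along the pixel's ray), 0 where there is no reading), "K" (3x3 intrinsics, pixels), "R" (3x3) and "t" (3): a world point X has camera coordinates R X + t. Camera axes: x right, y down, z forward; pixel columns grow to the right and rows downward; lengths in m; the calibration is good to about 2 mm. A picture is of the moment at which its call begins.
- env.sign_off(): hands the job in; it is judged then, once.
The state is a dict: "clock": time; "joint_pos": joint angles; "dq": joint speeds; "joint_torque": joint torques, N m; "ee_pos": TCP position; "eef_rot": TCP orientation; "force": force on the tool from outside, world axes, zero at the start; "ft_torque": the same for the moment, N m; "grip_width": finger opening in m; "gripper_force": force on a finger pad.
Only numpy, scipy, OpenCV 4.12 (cv2) and the standard library are available. Lean on these libraries where they do the work, as an engineer would, in place of code of your own. Each camera call takes 0.05 s, during which the arm holds its last target. There are 200 camera calls.

TASK

Take the orange T key from its socket in the service tray, feel it gently through the narrow slot in the knife sharpener's plate, press it down against the sprung interlock pin and give it a quarter turn, so that its bar hooks under the plate and the key stays locked upright with the pin held down. Let go of it, never lean hard on the plate or ram the pin to its end, and leave the other things on the counter alone.

Things in the scene. Friction and masses are not known exactly. Their poses are not given: they have to be found in the camera images.
- sharpener: Electric knife sharpener fixed to the counter: grey housing 240 x 170 x 85 mm, origin at the centre of its underside, z up; green and red buttons on its front (-x). A black guide head, 70 x 150 x 45 mm high, stands on its deck, centred at x = +80. On the deck, centred at x = -35, a bright steel plate 70 x 76 x 6 mm (top at z = 91) has the slot; red lines on it point along y: the locked direction.
- slot_middle (a point): Fixed point of the sharpener at its (-35, 0, 91) mm, level with the plate's top. The slot goes through the plate, 34 mm long (sharpener's x), 10.5 mm wide (its y). The plate sits stiffly anywhere up to 6 mm to either side along y; this is not measured, so the slot's true centre is up to 6 mm along y from this point and must be felt for or seen.
- groove_middle (a point): Fixed point of the sharpener at its (-35, 0, 85) mm, level with the plate's underside, over a hollow 60 x 60 mm. Ribs under the plate reach down to z = 82; between them a groove 14 mm wide, crossing the slot's middle along y, takes the turned crossbar. The key turns, either way, only with its origin below z = 74 (bar's top below 82); locked, its origin is at about z = 77.
- interlock_pin (a joint): Sprung red pin, 32 mm across, under the slot: how far it is pressed down, m. 0 is up (its flat top 10 mm below the plate's top, z = 81); hard end at 0.014. It pushes up with 5 N at first and 0.6 N more per mm. The locked key holds it down about 0.004; the key must press it past 0.007 to turn. Past 0.0125 the switch behind it is strained.
- plate_pad (a joint): How far the slot plate is pushed down on its stiff rubber pads, m. 0 is up, at rest; it starts to give at about 4 N, then 5 N more per mm (about 25 N at 0.004, the most it should bear; end at 0.008). The key's bar resting on the plate beside the slot pushes it down; hardly any travel at a light touch of 3 to 8 N.
- key: Loose upright T key, 70 mm tall, about 110 g, origin under the middle of its steel crossbar: 30 (x) x 8 (y) x 8 mm high. Above it a shaft 7.6 mm thick, a collar 18 mm across at z = 25 to 30, and an orange paddle 36 (x) x 16 (y) mm, z = 30 to 70, parallel to the crossbar; grip the paddle across its 16 mm from above. Same after a half turn. It starts in the tray's blue socket.
- service_tray: Fixed low steel tray 200 x 160 mm, rim 16 mm high, origin at the centre of its underside. A blue socket block (80 x 60 mm, top at z = 26 mm) stands in it, centred at the tray's x = -50 mm, with a well 34 x 12 mm, floor at z = 4 mm, in which the key stands loosely, crossbar along the tray's x.
- whetstone: Bystander: loose red-brown whetstone 50 x 110 x 24 mm lying in the service tray, origin under its centre.
- paper_tray_a: Bystander: open cardboard food tray 85 x 65 x 45 mm, origin under its centre.
- paper_tray_b: Bystander: a second such cardboard food tray.
- sauce_bottle: Bystander: yellow sauce bottle, 56 mm across, 160 mm tall, origin under its centre.
- spice_jar: Bystander: amber spice jar with black cap, 52 mm across, 85 mm tall, origin under its centre.
- ramekin: Bystander: white ramekin, 80 mm across, 45 mm high, origin under its centre.
Mind the look-alikes: they are no part of the job. Of the things that look like the key, take the one that is farthest to the robot's right at the start.

How it is judged:
By the outcome, as a careful person would: the job done as asked, in the order asked, and still so for the second after the job is handed in, with the robot touching nothing.
It also fails if it takes over 61 s, if anything falls off the work surface, if the arm or the gripper's body presses on something with over 40 N, if the wrist force passes 120 N, or if a joint passes its speed limit or range.

## Working session

There is one attempt and no reset: what is moved stays moved. The work goes in short steps, Python scripts to look and compute and a tool call to move; the robot and the scene stay as the last step left them, time stands still between calls to the robot, and variables do not carry over. Pictures are saved under pics/ and viewed, at most 10 in all, crops included, and the job is handed in when it is done.

Besides the shell and the picture viewer there is one more tool, called after "Emit:" by a JSON object that holds its "method" and its "body". jog_arm: Moves the arm, as the interface text tells. Its arguments: {"type":"object","properties":{"deltas":{"type":"array","items":{"type":"array"}}},"required":["deltas"]}

```bash
ls; mkdir -p pics; cat > h.py <<'E'
import numpy as np,cv2
from plant import env
def shot(n,fn):
    f=env.grab_frame(n); np.savez(fn,**f); cv2.imwrite('pics/'+fn+'.png',f['color']); return f
def px(f,u,v,z=None):
    "pixel -> world; by depth or by plane height z"
    d=np.linalg.inv(f['K'])@[u,v,1.]; R=f['R']; t=f['t']
    c=-R.T@t; r=R.T@d
    s=(z-c[2])/r[2] if z is not None else f['z_map'][int(v),int(u)]
    return c+s*r
E
python3 - <<'E'
from h import *
shot('top','top0');shot('scene','scene0')
o=env.get_obs();print(o)
E
```

```text
pics
{'clock': 0.1, 'joint_pos': array([ 1.21120243e+00,  1.16488332e-01,  1.44216461e+00, -9.38016845e-06,
        1.58398847e+00, -3.78221785e-02]), 'dq': array([ 0.00028584, -0.00182194, -0.00269901, -0.00312974, -0.00199983,
       -0.00045657]), 'joint_torque': array([ 1.89995437e-03, -7.22896028e+01, -6.23863077e+01,  7.82490266e-02,
        2.26440205e-02, -3.61822444e-06]), 'ee_pos': array([0.21344   , 0.64020854, 0.23196609]), 'eef_rot': array([[-9.48676563e-01,  3.16247766e-01, -3.60271622e-04],
       [ 3.16247970e-01,  9.48676052e-01, -9.84977865e-04],
       [ 3.02840097e-05, -1.04836058e-03, -9.99999450e-01]]), 'force': array([0.63079212, 0.73426944, 0.40063943]), 'ft_torque': array([ 0.01338534,  0.00910046, -0.06025133]), 'gripper_force': 0.0, 'grip_width': 0.09307445547871575}
```

View pics/top0.png

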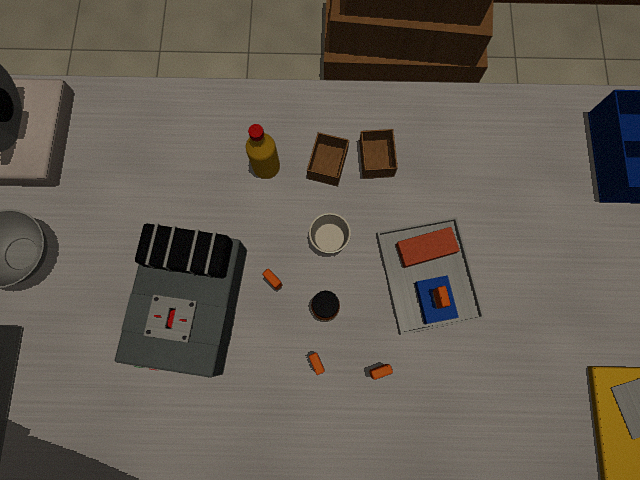

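View pics/scene0.png

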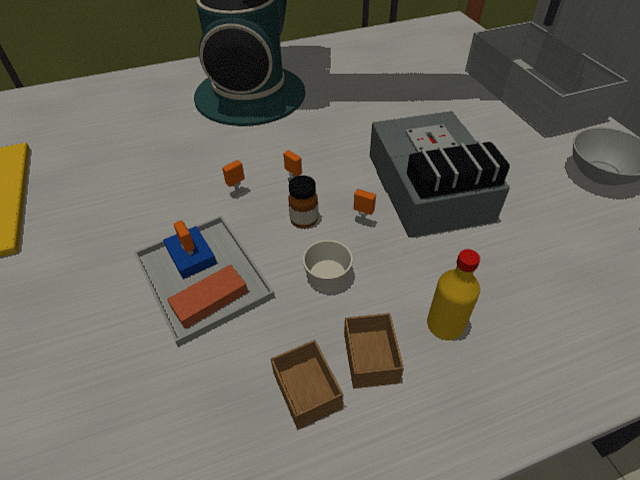

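The top view shows the sharpener with its plate at (170,318). Four things could be taken for the key: (441,296) in the blue socket, and (272,279), (316,362) and (380,371) standing loose on the counter. I choose (441,296) because it stands in the socket and looks farthest right. I'll check that with coordinates and a close crop.

```bash
python3 - <<'E'
from h import *
f=dict(np.load('top0.npz'))
print(f['K'][0,0],-f['R'].T@f['t'])
for u,v in [(441,296),(272,279),(316,362),(380,371),(170,318),(330,234),(325,305)]: print(u,v,px(f,u,v).round(3))
im=f['color']
a=cv2.resize(im[215:340,370:490],None,fx=4,fy=4.4,interpolation=cv2.INTER_CUBIC)
a=cv2.resize(im[215:340,370:490],(480,500),interpolation=cv2.INTER_CUBIC)
b=cv2.resize(im[290:350,140:200],(480,480),interpolation=cv2.INTER_CUBIC)
b=cv2.resize(im[285:352,140:204],(320,335),interpolation=cv2.INTER_CUBIC)
o=np.zeros((500,800,3),np.uint8);o[:,:480]=a;o[:335,480:]=b
cv2.imwrite('pics/crop1.png',o)
E
```

```text
451.454047044085 [ 0.37906517 -0.00949149  0.8682075 ]
441 296 [ 0.474 -0.218  0.072]
272 279 [0.499 0.081 0.067]
316 362 [ 0.358 -0.001  0.073]
380 371 [ 0.345 -0.11   0.069]
170 318 [0.426 0.252 0.083]
330 234 [ 0.6   -0.022  0.004]
325 305 [ 0.453 -0.014  0.085]
```

View pics/crop1.png

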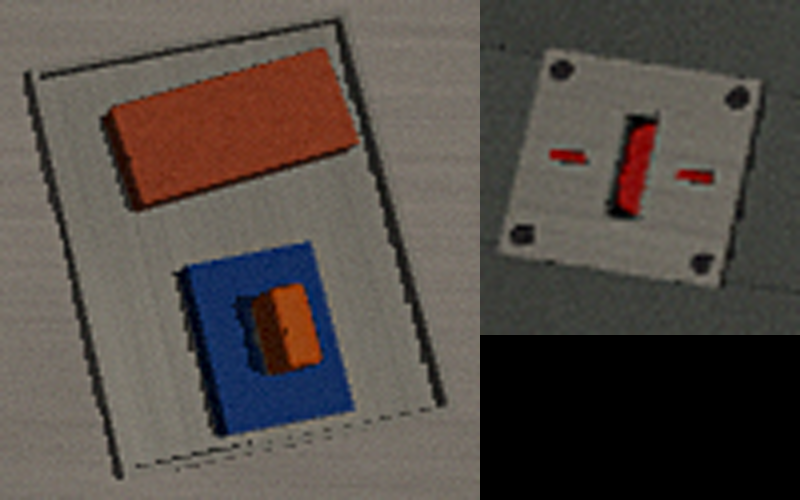

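The crop confirms the orange paddle in the blue socket. At y = −0.218 it is farthest to the robot's right, so that is the key. The slot centre is at about (170.3,318).

```bash
cat >> h.py <<'E'
def go(p,yaw):
    "shift in tool axes (cm) to TCP p and turn about tool z (deg) to tool-y angle yaw"
    o=env.get_obs(); R=o['eef_rot']; d=R.T@(np.array(p)-o['ee_pos'])*100
    a=np.degrees(np.arctan2(R[1,1],R[0,1])); 
    print('shift',d.round(2),'turn',round(-((yaw-a+180)%360-180),2),'ya',a.round(2))
E
python3 - <<'E'
from h import *
f=dict(np.load('top0.npz'))
T=lambda u,v,z:px(f,370+u/4-.4,215+v/4-.4,z)[:2]
S=lambda u,v,z:px(f,140+(u-480)/5-.4,285+v/5-.4,z)[:2]
ang=lambda d:np.degrees(np.arctan2(d[1],d[0])).round(1)
k=[T(272,290,.074),T(303,284,.074),T(322,360,.074),T(288,368,.074)]
kc=np.mean(k,0);print('key',kc,ang(k[0]-k[3]),ang(k[1]-k[2]))
b=[T(185,267,.026),T(310,243,.026),T(354,408,.026),T(225,435,.026)]
print('sock',np.mean(b,0),ang(b[0]-b[3]),ang(b[1]-b[2]))
t=[T(28,72,.016),T(338,20,.016),T(440,405,.016),T(118,475,.016)]
print('tray',ang(t[0]-t[3]),ang(t[1]-t[2]),np.mean(t,0))
p=[S(545,50,.091),S(762,80,.091),S(722,287,.091),S(498,250,.091)]
print('plate',np.mean(p,0),ang(p[0]-p[3]),ang(p[1]-p[2]))
s=[S(628,115,.091),S(658,117,.091),S(637,217,.091),S(608,213,.091)]
print('slot',np.mean(s,0),ang(s[0]-s[3]),ang(s[1]-s[2]))
go([*np.mean(b,0),.19],103)
E
```

```text
key [ 0.47385077 -0.22232254] 9.2 11.5
sock [ 0.47375076 -0.22199457] 11.7 12.3
tray 11.7 11.6 [ 0.52190456 -0.20838692]
plate [0.42592999 0.24893953] -7.2 -6.2
slot [0.42606979 0.2486081 ] -6.1 -6.6
shift [-51.96 -73.56   4.27] turn -31.44 ya 71.56
```

Emit:
{"method": "jog_arm", "body": {"deltas": [[[-2, -2.8, 0], 0, 0], [[-2, -2.8, 0], 0, 0], [[-2, -2.8, 0], 0, 0], [[-2, -2.8, 0], 0, 0], [[-2, -2.8, 0], 0, 0], [[-2, -2.8, 0], 0, 0], [[-2, -2.8, 0], 0, 0], [[-2, -2.8, 0], 0, 0], [[-2, -2.8, 0], 0, 0], [[-2, -2.8, 0], 0, 0], [[-2, -2.8, 0], 0, 0], [[-2, -2.8, 0], 0, 0], [[-2, -2.8, 0], 0, 0], [[-2, -2.8, 0], 0, 0], [[-2, -2.8, 0], 0, 0], [[-2, -2.8, 0], 0, 0], [[-2, -2.8, 0], 0, 0], [[-2, -2.8, 0], 0, 0], [[-2, -2.8, 0], 0, 0], [[-2, -2.8, 0], 0, 0]]}}

```text
clock: 1.77
ee_pos: [0.4158, -0.0192, 0.2326]
eef_rot: [[-0.949, 0.316, 0.0], [0.316, 0.949, 0.0], [-0.0, 0.0, -1.0]]
force: [1.4, 0.8, 0.7]
grip_width: 0.0928
gripper_force: 0.0
```

Emit:
{"method": "jog_arm", "body": {"deltas": [[[-2, -2.9, 0.7], 0, 0], [[-2, -2.9, 0.7], 0, 0], [[-2, -2.9, 0.7], 0, 0], [[-2, -2.9, 0.7], 0, 0], [[-2, -2.9, 0.7], 0, 0], [[-2, -2.9, 0.7], 0, 0], [[0, 0, 0], -6, 0.5], [[0, 0, 0], -6, 0.5], [[0, 0, 0], -6, 0.5], [[0, 0, 0], -6, 0.5], [[0, 0, 0], -6, 0.5], [[0, 0, 0], 0, 0.5], [[0, 0, 0], 0, 0.5]]}}

```text
clock: 2.85
ee_pos: [0.4746, -0.2204, 0.1904]
eef_rot: [[-0.98, -0.197, -0.0], [-0.197, 0.98, 0.0], [0.0, 0.0, -1.0]]
force: [0.4, 0.8, -0.1]
grip_width: 0.0509
gripper_force: 0.0
```

```bash
python3 - <<'E'
from h import *
go([.4738,-.2221,.051],101.7)
f=shot('wrist','w1'); print(env.get_obs()['ee_pos'],env.get_obs()['grip_width'],f['K'][0,0])
E
```

```text
shift [ 0.11 -0.16 13.94] turn -0.33 ya 101.37
[ 0.47458409 -0.22038148  0.1905044 ] 0.0487699168570397 417.7093985401241
```

View pics/w1.png

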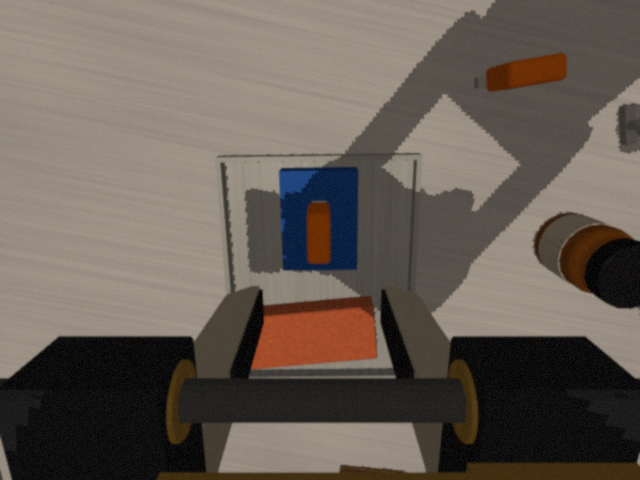

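The wrist view shows the paddle at (319,235), upright in the socket and aligned with the fingers.

```bash
python3 - <<'E'
from h import *
f=dict(np.load('w1.npz'))
hsv=cv2.cvtColor(f['color'],cv2.COLOR_BGR2HSV)
m=cv2.inRange(hsv,(3,150,90),(15,255,255)); m[:195]=0;m[272:]=0;m[:,:280]=0;m[:,360:]=0
v,u=np.nonzero(m); P=np.array([px(f,a,b) for a,b in zip(u,v)])
t=P[P[:,2]>.069]; print(len(t),t.mean(0),np.ptp(t,axis=0),P[:,2].max())
c,wh,a=cv2.minAreaRect((t[:,:2]*1000).astype(np.float32)); print(c,wh,a)
o=env.get_obs();R=o['eef_rot']; print(R.T@(np.array([*c,74])/1000-o['ee_pos'])*100)
E
```

```text
1072 [ 0.47432097 -0.22322916  0.07382495] [0.09552632 0.02346638 0.27328274] 0.3423677674505488
(444.8814697265625, -229.44284057617188) (96.30256652832031, 14.721765518188477) 11.651060104370117
[ 3.08819869 -0.30611064 11.65099238]
```

Emit:
{"method": "jog_arm", "body": {"deltas": [[[0.1, -0.22, 1.5], -0.3, 0.5], [[0, 0, 2.5], 0, 0.5], [[0, 0, 2.5], 0, 0.5], [[0, 0, 2.5], 0, 0.5], [[0, 0, 2.0], 0, 0.5], [[0, 0, 1.4], 0, 0.5], [[0, 0, 1.0], 0, 0.5], [[0, 0, 0.5], 0, 0.5], [[0, 0, 0], 0, 0.6], [[0, 0, 0], 0, 0.7], [[0, 0, 0], 0, 0.8], [[0, 0, 0], 0, 1], [[0, 0, 0], 0, 1], [[0, 0, 0], 0, 1], [[0, 0, 0], 0, 1], [[0, 0, 0], 0, 1]]}}

```text
clock: 4.23
ee_pos: [0.4744, -0.2229, 0.0523]
eef_rot: [[-0.979, -0.206, 0.001], [-0.206, 0.979, -0.0], [-0.001, -0.001, -1.0]]
force: [-0.6, 1.4, 6.0]
grip_width: 0.0154
gripper_force: 30.0
```

Emit:
{"method": "jog_arm", "body": {"deltas": [[[0, 0, -0.3], 0, 1], [[0, 0, -0.7], 0, 1], [[0, 0, -1], 0, 1], [[0, 0, -1.5], 0, 1], [[0, 0, -2.5], 0, 1], [[0, 0, -3], 0, 1], [[0, 0, -3], 0, 1], [[0, 0, -3], 0, 1], [[0, 0, 0], 0, 1], [[0, 0, 0], 0, 1], [[0, 0, 0], 0, 1]]}}

```text
clock: 5.15
ee_pos: [0.4739, -0.2227, 0.2014]
eef_rot: [[-0.979, -0.206, -0.0], [-0.206, 0.979, 0.0], [0.0, 0.0, -1.0]]
force: [-0.6, 0.6, -2.0]
grip_width: 0.0158
gripper_force: 30.0
```

```bash
python3 - <<'E'
from h import *
print(env.get_obs()['force'],env.get_obs()['grip_width'])
go([.426,.2487,.235],83.5)
E
```

```text
[-0.60769914  0.59013315 -2.00126835] 0.015791599919247196
shift [-5.   47.12 -3.35] turn 18.36 ya 101.86
```

Emit:
{"method": "jog_arm", "body": {"deltas": [[[-0.3, 1.5, -0.8], 0, 1], [[-0.6, 3, -0.8], 0, 1], [[-0.6, 3.5, -0.8], 0, 1], [[-0.6, 3.5, -0.95], 0, 1], [[-0.6, 3.5, 0], 0, 1], [[-0.6, 3.5, 0], 0, 1], [[-0.6, 3.5, 0], 0, 1], [[-0.6, 3.5, 0], 0, 1], [[-0.6, 3.5, 0], 0, 1], [[-0.6, 3.5, 0], 0, 1], [[-0.6, 3.5, 0], 0, 1], [[-0.6, 3.5, 0], 0, 1], [[-0.6, 3.5, 0], 0, 1], [[-0.4, 2.5, 0], 0, 1], [[0, 1, 0], 0, 1], [[0, 0, 0], 6, 1], [[0, 0, 0], 6, 1], [[0, 0, 0], 6.3, 1], [[0, 0, 0], 0, 1], [[0, 0, 0], 0, 1]]}}

```text
clock: 6.82
ee_pos: [0.4557, 0.2481, 0.2343]
eef_rot: [[-0.994, 0.109, -0.001], [0.109, 0.994, -0.001], [0.001, -0.001, -1.0]]
force: [0.9, 0.1, -1.3]
grip_width: 0.0156
gripper_force: 30.0
```

```bash
python3 - <<'E'
from h import *
f=shot('wrist','w2'); 
go([.426,.2487,.235],83.5)
cv2.imwrite('pics/w2c.png',cv2.resize(f['color'][80:380,160:480],(800,750))[:600]) 
E
```

```text
shift [ 2.96 -0.26 -0.05] turn 0.27 ya 83.77
```

View pics/w2.png

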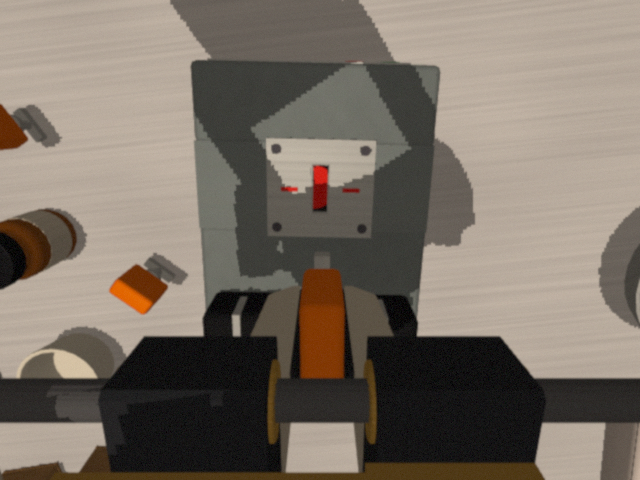

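The wrist view shows the slot at (320,188), with the plate and its red marks clear. The held paddle is at (321,270–380) and its steel bar end at (321,258).

```bash
python3 - <<'E'
from h import *
f=dict(np.load('w2.npz')); o=env.get_obs(); R=o['eef_rot'];p=o['ee_pos']
tool=lambda X:(X-p)@R*1000
c=f['color'].astype(int); hsv=cv2.cvtColor(f['color'],cv2.COLOR_BGR2HSV)
# red in slot
m=cv2.inRange(hsv,(0,180,60),(4,255,255))+cv2.inRange(hsv,(172,180,60),(180,255,255)); m[:150]=0;m[225:]=0;m[:,270:275]=0
n,l,s,ce=cv2.connectedComponentsWithStats(m)
for i in range(1,n):
    if s[i,4]>15: print(s[i],ce[i].round(1),tool(px(f,*ce[i],.091)).round(1))
# slot edges
g=cv2.cvtColor(f['color'],cv2.COLOR_BGR2GRAY)
for r in (170,180,200,206): print(r,c[r,308:333].sum(1)//3)
print('col',[c[r,316:326].mean().round() .astype(int) for r in range(158,220)])
# plate edges left/right/top/bottom: line fits
d=f['z_map']
def P(u,v): return tool(px(f,u,v))
m=cv2.inRange(hsv,(4,150,60),(16,255,255)); m[:, :290]=0;m[:,355:]=0;m[:262]=0
v,u=np.nonzero(m);Q=np.array([P(a,b) for a,b in zip(u,v)]); Q=Q[(abs(Q[:,1])<15)&(Q[:,0]<40)]
print('paddle',np.percentile(Q,[1,5,50,95,99],axis=0).round(1))
for r in (255,257,259,261,263,265): print(r,c[r,306:337].sum(1)//3); 
print([P(u,260).round(1) for u in (315,318,321,324,327)])
E
```

```text
[313 166  14  43 534] [319.7 186.6] [ 30.7  -1.9 143.5]
[282 187  15   4  40] [289.  188.7] [ 29.1 -23.7 143.5]
[343 189  16   3  45] [350.7 190. ] [ 28.2  20.2 143.5]
170 [174 167 155 150 135 111  97  92  90  90  90  91  83  91  87  88  90  87
  85  79 104 146 166 171 173]
180 [170 169 164 146 114  79  65  83  88  94  85  88  86  91  89  89  88  87
  95 109 135 156 162 166 165]
200 [91 90 88 87 69 60 53 44 42 42 46 47 43 47 46 49 51 47 60 79 87 87 90 92
 90]
206 [92 91 88 83 68 56 48 48 42 43 45 44 45 43 36 35 15 23 43 74 87 92 89 91
 89]
col [np.int64(178), np.int64(178), np.int64(177), np.int64(173), np.int64(166), np.int64(156), np.int64(134), np.int64(100), np.int64(74), np.int64(73), np.int64(83), np.int64(89), np.int64(89), np.int64(90), np.int64(90), np.int64(89), np.int64(89), np.int64(90), np.int64(89), np.int64(89), np.int64(90), np.int64(89), np.int64(89), np.int64(87), np.int64(83), np.int64(70), np.int64(53), np.int64(45), np.int64(43), np.int64(46), np.int64(45), np.int64(44), np.int64(46), np.int64(45), np.int64(42), np.int64(44), np.int64(46), np.int64(45), np.int64(
[... 475 characters left out ...]
72 75 73 75 75 78 74 78 74 77 74 72 75 68
 63 59 60 59 57 57 56]
257 [58 60 58 57 61 58 62 64 76 83 87 87 84 85 83 84 86 82 86 88 89 86 89 82
 68 58 60 58 54 60 60]
259 [57 54 58 60 62 57 60 65 79 87 88 89 85 87 88 86 85 88 90 89 92 91 89 82
 69 59 59 57 60 61 58]
261 [58 59 58 58 57 56 59 64 76 87 88 87 89 90 87 89 87 87 89 90 89 90 90 85
 67 61 55 58 54 59 58]
263 [56 60 58 57 59 61 58 62 81 85 87 88 87 90 88 91 88 82 88 92 90 89 88 83
 68 60 58 59 60 58 58]
265 [60 61 57 59 60 59 61 62 77 86 88 86 89 87 90 89 87 91 93 93 91 88 91 83
 70 58 59 56 58 57 57]
[array([11.5, -3.8, 40.5]), array([11.5, -2.4, 40.7]), array([11.7, -0.9, 40. ]), array([12. ,  0.6, 39.2]), array([11.4,  2. , 40.7])]
```

View pics/w2c.png

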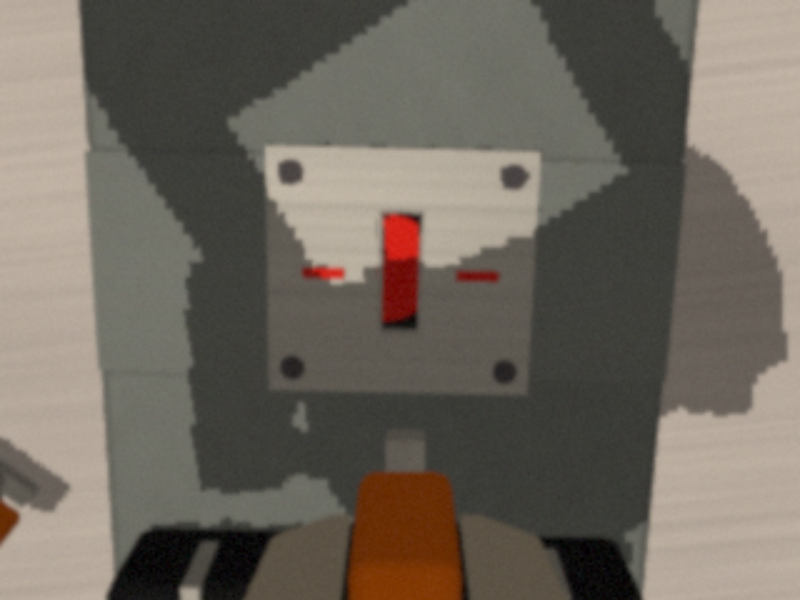

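Emit:
{"method": "jog_arm", "body": {"deltas": [[[1, -0.05, 0], 1.2, 1], [[1, -0.05, 0], 0, 1], [[1, -0.05, 0], 0, 1], [[0, 0, 1], 0, 1], [[0, 0, 2], 0, 1], [[0, 0, 2], 0, 1], [[0, 0, 2], 0, 1], [[0, 0, 1.2], 0, 1], [[0, 0, 0.6], 0, 1], [[0, 0, 0], 0, 1], [[0, 0, 0], 0, 1], [[0, 0, 0], 0, 1]]}}

```text
clock: 7.87
ee_pos: [0.4263, 0.251, 0.1483]
eef_rot: [[-0.991, 0.133, 0.001], [0.133, 0.991, 0.001], [-0.001, 0.001, -1.0]]
force: [-0.7, 0.1, -1.7]
grip_width: 0.0159
gripper_force: 30.0
```

```bash
python3 - <<'E'
from h import *
f=shot('wrist','w3'); print(env.get_obs()['force'])
cv2.imwrite('pics/w3c.png',cv2.resize(f['color'][170:320,220:420],(800,600),interpolation=cv2.INTER_CUBIC)) 
E
```

```text
[ 0.05694711 -0.01737195 -1.57263476]
```

View pics/w3c.png

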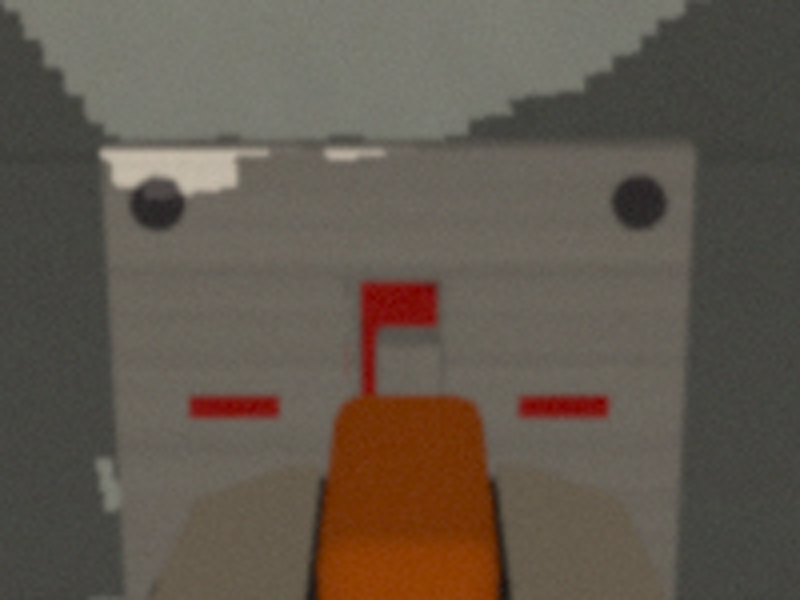

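The crop shows the slot spanning x 359–438 and the bar spanning 377–441, so the bar sits about 1.3 mm too far right. It also looks a few mm short of the slot's far end, with the bar's front edge at row 328–341 and the slot end at 283.

```bash
python3 - <<'E'
from h import *
f=dict(np.load('w3.npz')); o=env.get_obs(); R=o['eef_rot'];p=o['ee_pos']; print(p)
tool=lambda X:((X-p)@R*1000).round(1)
W=lambda u,v,z:tool(px(f,220+u/4-.4,170+v/4-.4,z))
print('axis',tool(-f['R'].T@f['t']),(f['R']@R).round(3))
zb=p[2]-.0483
print('slot far',W(361,283,.091),W(437,283,.091),'marks',W(234,407,.091),W(563,407,.091))
print('plate far',W(100,150,.091),W(693,148,.091))
for z in (zb,zb+.008): print('bar',[W(u,v,z) for u,v in ((377,328),(441,328),(377,342),(441,342))])
for v in (332,338,345,360,380): print(v,tool(px(f,220+409/4,170+v/4)),f['color'][170+v//4,220+409//4])
g=f['color'].mean(2)
print(g[238:272,322].round(),'\n',g[247,300:340].round(),g[262,305:336].round())
E
```

```text
[0.42633652 0.25101381 0.14829883]
axis [  78.9   -0.6 -151.9] [[-0.001  1.    -0.001]
 [-0.959 -0.001 -0.284]
 [-0.284  0.     0.959]]
slot far [16.4 -6.7 57.3] [16.4  3.3 57.3] marks [ -0.8 -23.8  57.3] [-0.9 20.2 57.3]
plate far [ 34.2 -39.8  57.2] [34.4 35.9 57.3]
bar [array([13.2, -4.4, 48.3]), array([13.2,  3.6, 48.3]), array([11.3, -4.5, 48.3]), array([11.3,  3.6, 48.3])]
bar [array([15.8, -4.3, 40.3]), array([15.8,  3.4, 40.3]), array([14. , -4.3, 40.3]), array([14. ,  3.5, 40.3])]
332 [13.5 -0.2 45. ] [75 85 88]
338 [13.2 -0.2 43.7] [75 83 86]
345 [13.2 -0.2 40.9] [83 89 95]
360 [11.9 -0.2 39.3] [ 91 100 103]
380 [ 8.8 -0.2 40.6] [ 89  97 102]
[95. 87. 77. 55. 49. 47. 48. 47. 45. 47. 51. 48. 56. 72. 82. 83. 81. 85.
 89. 96. 95. 97. 98. 97. 99. 96. 96. 96. 98. 95. 89. 71. 56. 58.] 
 [ 98. 100. 100.  98. 101. 101.  96.  94.  91.  86.  73.  53.  50.  52.
  47.  53.  51.  50.  50.  47.  51.  50.  47.  48.  47.  50.  46.  51.
  62.  79.  86.  94.  98.  97.  97.  99. 100.  98.  99.  99.] [ 98.  93.  96.  94.  85.  73.  57.  51.  66.  89.  91.  96.  97.  98.
  96.  99.  97.  99.  98. 101. 100. 101.  99.  98.  94.  90.  93.  97.
  99. 101. 101.]
```

Emit:
{"method": "jog_arm", "body": {"deltas": [[[0.06, -0.13, 0], 0, 1], [[0, 0, 0.2], 0, 1], [[0, 0, 0.2], 0, 1], [[0, 0, 0.2], 0, 1], [[0, 0, 0.1], 0, 1], [[0, 0, 0], 0, 1], [[0, 0, 0], 0, 1]]}}

```text
clock: 8.5
ee_pos: [0.4251, 0.2496, 0.1401]
eef_rot: [[-0.991, 0.133, -0.0], [0.133, 0.991, -0.0], [0.0, -0.0, -1.0]]
force: [0.5, -0.2, -1.0]
grip_width: 0.0163
gripper_force: 30.0
```

Emit:
{"method": "jog_arm", "body": {"deltas": [[[0, 0, 0.1], 0, 1], [[0, 0, 0.1], 0, 1], [[0, 0, 0], 0, 1], [[0, 0, 0], 0, 1]]}}

```text
clock: 8.83
ee_pos: [0.4251, 0.2496, 0.1381]
eef_rot: [[-0.991, 0.133, -0.0], [0.133, 0.991, -0.0], [0.0, -0.0, -1.0]]
force: [0.4, -0.1, -1.4]
grip_width: 0.0159
gripper_force: 30.0
```

Emit:
{"method": "jog_arm", "body": {"deltas": [[[0, 0, 0.1], 0, 1], [[0, 0, 0.1], 0, 1], [[0, 0, 0], 0, 1], [[0, 0, 0], 0, 1]]}}

```text
clock: 9.17
ee_pos: [0.4251, 0.2496, 0.1361]
eef_rot: [[-0.991, 0.133, -0.0], [0.133, 0.991, -0.0], [0.0, -0.0, -1.0]]
force: [-0.2, -0.2, -0.8]
grip_width: 0.0161
gripper_force: 30.0
```

No plate contact, so the bar seems to be entering the slot. I'll continue in small steps towards the pin.

Emit:
{"method": "jog_arm", "body": {"deltas": [[[0, 0, 0.1], 0, 1], [[0, 0, 0.1], 0, 1], [[0, 0, 0.1], 0, 1], [[0, 0, 0.1], 0, 1], [[0, 0, 0], 0, 1], [[0, 0, 0], 0, 1]]}}

```text
clock: 9.67
ee_pos: [0.4251, 0.2496, 0.132]
eef_rot: [[-0.991, 0.133, -0.0], [0.133, 0.991, -0.0], [0.0, -0.0, -1.0]]
force: [0.7, 0.0, -0.8]
grip_width: 0.0156
gripper_force: 30.0
```

Emit:
{"method": "jog_arm", "body": {"deltas": [[[0, 0, 0.1], 0, 1], [[0, 0, 0.1], 0, 1], [[0, 0, 0.1], 0, 1], [[0, 0, 0], 0, 1], [[0, 0, 0], 0, 1]]}}

```text
clock: 10.08
ee_pos: [0.4252, 0.2496, 0.1293]
eef_rot: [[-0.991, 0.133, 0.0], [0.133, 0.991, 0.0], [-0.0, 0.0, -1.0]]
force: [-0.8, 0.4, 2.0]
grip_width: 0.0157
gripper_force: 30.0
```

Pin contact came at TCP z ≈ 0.129, as predicted. I'll press it about 9 mm.

Emit:
{"method": "jog_arm", "body": {"deltas": [[[0, 0, 0.1], 0, 1], [[0, 0, 0.1], 0, 1], [[0, 0, 0.1], 0, 1], [[0, 0, 0.1], 0, 1], [[0, 0, 0.1], 0, 1], [[0, 0, 0], 0, 1], [[0, 0, 0], 0, 1]]}}

```text
clock: 10.67
ee_pos: [0.4252, 0.2496, 0.1243]
eef_rot: [[-0.991, 0.133, 0.0], [0.133, 0.991, 0.0], [-0.0, 0.0, -1.0]]
force: [-1.6, -1.3, 6.0]
grip_width: 0.0156
gripper_force: 30.0
```

Emit:
{"method": "jog_arm", "body": {"deltas": [[[0, 0, 0.1], 0, 1], [[0, 0, 0.1], 0, 1], [[0, 0, 0.1], 0, 1], [[0, 0, 0.1], 0, 1], [[0, 0, 0], 0, 1], [[0, 0, 0], 0, 1], [[0, 0, 0], 0, 1]]}}

```text
clock: 11.25
ee_pos: [0.4253, 0.2497, 0.1206]
eef_rot: [[-0.991, 0.133, 0.0], [0.133, 0.991, 0.0], [-0.0, 0.0, -1.0]]
force: [-2.8, -2.4, 7.8]
grip_width: 0.0158
gripper_force: 30.0
```

Emit:
{"method": "jog_arm", "body": {"deltas": [[[0, 0, 0.08], 0, 1], [[0.02, -0.03, 0], 0, 1], [[-0.005, 0.014, 0], 6, 1], [[-0.005, 0.014, 0], 6, 1], [[-0.005, 0.014, 0], 6, 1], [[-0.005, 0.014, 0], 6, 1], [[-0.005, 0.014, 0], 6, 1], [[0, 0, 0], 0, 1], [[0, 0, 0], 0, 1]]}}

```text
clock: 12.0
ee_pos: [0.4259, 0.2502, 0.1201]
eef_rot: [[-0.791, 0.611, 0.002], [0.611, 0.791, 0.001], [-0.001, 0.002, -1.0]]
force: [0.0, 0.7, 8.9]
grip_width: 0.0156
gripper_force: 30.0
```

```bash
python3 - <<'E'
from h import *
o=env.get_obs();print(o['ft_torque'],o['joint_pos'].round(3),o['force']); go([.4253,.2497,.1198],82.3)
E
```

```text
[-0.02672245 -0.11212566 -0.07051979] [ 0.479 -0.236  1.962 -0.     1.414 -0.434] [0.03264855 0.74430435 8.92127971]
shift [ 0.02 -0.08  0.03] turn -29.99 ya 52.31
```

Emit:
{"method": "jog_arm", "body": {"deltas": [[[-0.005, 0.014, 0], 6, 1], [[-0.005, 0.014, 0], 6, 1], [[-0.005, 0.014, 0], 6, 1], [[-0.005, 0.014, 0], 6, 1], [[-0.005, 0.014, 0], 6, 1], [[-0.005, 0.014, 0], 6, 1], [[-0.005, 0.014, 0], 6, 1], [[-0.005, 0.014, 0], 6, 1], [[-0.005, 0.014, 0], 6, 1], [[-0.005, 0.014, 0], 6, 1], [[0, 0, 0], 0, 1], [[0, 0, 0], 0, 1]]}}

```text
clock: 13.0
ee_pos: [0.4273, 0.2503, 0.1201]
eef_rot: [[0.134, 0.991, 0.002], [0.991, -0.134, 0.001], [0.001, 0.002, -1.0]]
force: [0.7, -0.5, 9.4]
grip_width: 0.0159
gripper_force: 30.0
```

```bash
python3 - <<'E'
from h import *
o=env.get_obs();print(o['ft_torque'],o['force']); go([.4253,.2497,.1198],82.3-90)
f=shot('wrist','w4')
cv2.imwrite('pics/w4c.png',cv2.resize(f['color'][170:320,220:420],(800,600),interpolation=cv2.INTER_CUBIC)) 
E
```

```text
[-0.12261171 -0.04154126 -0.0081945 ] [ 0.73331365 -0.52531301  9.40029185]
shift [-0.09 -0.2   0.03] turn 0.01 ya -7.69
```

View pics/w4c.png

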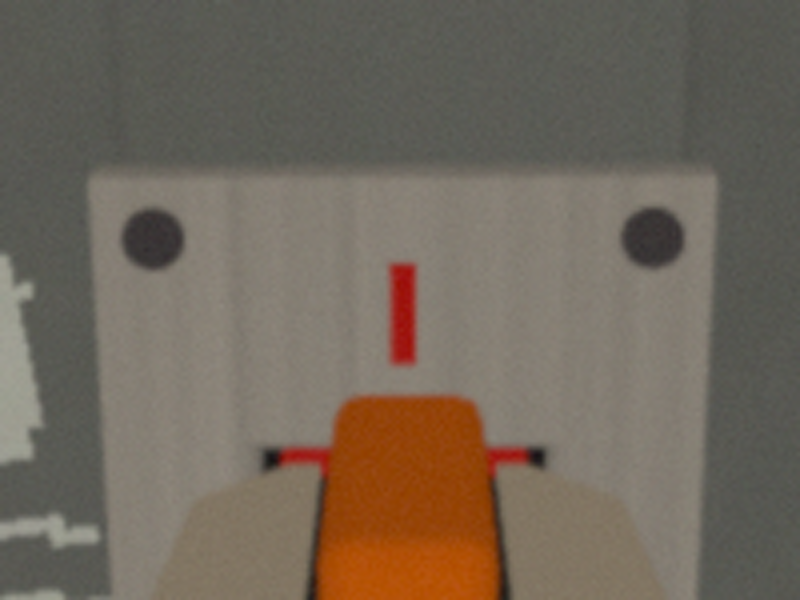

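The paddle is now in line with the red mark at (402,315) and the slot shows on both sides, so the bar is under the plate. I'll ease it up into the groove.

Emit:
{"method": "jog_arm", "body": {"deltas": [[[0, 0, -0.1], 0, 1], [[0, 0, -0.1], 0, 1], [[0, 0, -0.1], 0, 1], [[0, 0, -0.1], 0, 1], [[0, 0, 0], 0, 1], [[0, 0, 0], 0, 1]]}}

```text
clock: 13.55
ee_pos: [0.4273, 0.2503, 0.124]
eef_rot: [[0.133, 0.991, 0.002], [0.991, -0.133, 0.001], [0.001, 0.002, -1.0]]
force: [1.7, 0.6, 6.5]
grip_width: 0.0161
gripper_force: 30.0
```

Emit:
{"method": "jog_arm", "body": {"deltas": [[[0, 0, -0.07], 0, 1], [[0, 0, -0.07], 0, 1], [[0, 0, 0], 0, 1], [[0, 0, 0], 0, 1]]}}

```text
clock: 13.88
ee_pos: [0.4273, 0.2503, 0.1252]
eef_rot: [[0.133, 0.991, 0.002], [0.991, -0.133, 0.001], [0.001, 0.001, -1.0]]
force: [2.2, 1.1, 5.5]
grip_width: 0.0159
gripper_force: 30.0
```

Emit:
{"method": "jog_arm", "body": {"deltas": [[[0, 0, -0.05], 0, 1], [[0, 0, 0], 0, 1], [[0, 0, 0], 0, 1]]}}

```text
clock: 14.13
ee_pos: [0.4272, 0.2502, 0.1254]
eef_rot: [[0.133, 0.991, 0.001], [0.991, -0.133, 0.001], [0.001, 0.001, -1.0]]
force: [4.6, 2.1, 2.8]
grip_width: 0.016
gripper_force: 30.0
```

Seated: the force dropped and the motion stopped. Releasing now.

Emit:
{"method": "jog_arm", "body": {"deltas": [[[0, 0, 0], 0, 0.8], [[0, 0, 0], 0, 0.7], [[0, 0, 0], 0, 0.6], [[0, 0, 0], 0, 0.5], [[0, 0, 0], 0, 0.5], [[0, 0, 0], 0, 0.5], [[0, 0, 0], 0, 0.5], [[0, 0, 0], 0, 0.5], [[0, 0, -1], 0, 0.5], [[0, 0, -2], 0, 0.5], [[0, 0, -3], 0, 0.5], [[0, 0, -3], 0, 0.5], [[0, 0, -3], 0, 0.5], [[0, 0, 0], 0, 0.5], [[0, 0, 0], 0, 0.5]]}}

```text
clock: 15.38
ee_pos: [0.4272, 0.2503, 0.2475]
eef_rot: [[0.133, 0.991, 0.003], [0.991, -0.133, 0.001], [0.002, 0.003, -1.0]]
force: [0.8, 0.2, -0.8]
grip_width: 0.0466
gripper_force: 0.0
```

```bash
python3 - <<'E'
from h import *
f=shot('wrist','w5')
hsv=cv2.cvtColor(f['color'],cv2.COLOR_BGR2HSV)
m=cv2.inRange(hsv,(5,150,60),(16,255,255)); n,l,s,c=cv2.connectedComponentsWithStats(m)
for i in range(1,n):
    if s[i,4]>100:
        v,u=np.nonzero(l==i); print(s[i],'top z',np.percentile([px(f,a,b)[2] for a,b in zip(u,v)],90).round(4))
print(env.get_obs()['force'])
E
```

```text
[ 308  209   27   64 1522] top z 0.1476
[614 367  26  11 118] top z 0.0178
[625 424  15  56 322] top z 0.0423
[ 360  432   48   38 1028] top z 0.0639
[ 267  434   36   40 1126] top z 0.0698
[ 0.04118481  0.85047961 -0.58247175]
```

View pics/w5.png

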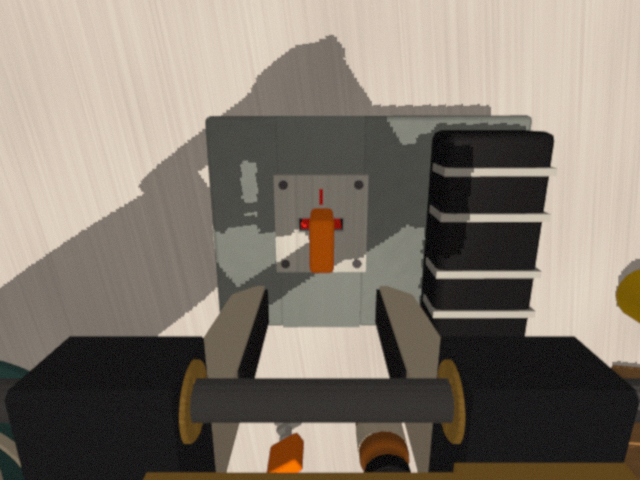

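The key stands upright at (321,240), turned across the slot and in line with the red mark. Its top is at z = 0.1476 (0.147 expected when locked), and the gripper is clear of it. Handing in.

```bash
python3 -c "
from plant import env
print(env.sign_off())"
```

```text
the job is handed in; nothing more can be done
None
```

The T key is locked upright in the sharpener's plate with its bar hooked under, holding the pin down; the gripper has let go, no heavy forces showed, and the job was handed in at about 15 s of the 61 s allowed.

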